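Key the amber filter into the gel viewer

TASK

Fit the amber filter to the gel viewer: set the amber holder into the viewer's ring with its two lugs resting on the rim, turned well clear of the notches, then press lightly and turn it until the lugs drop into the notches and it sits flat, fully home. Let go of it, and leave the green and the blue holder where they are.

Things in the scene. Friction and masses are not known exactly. Their poses are not given: they have to be found in the camera images.
- amber_holder: Black disc 68 mm wide, 18 thick, orange-amber window; loose, 160 g, flat on the bench. White lugs on both sides along x, tips 56 mm from centre, 16 wide, 8 to 16 mm above the base (the disc enters a ring 8 mm before they meet its rim). Grey handle bar above, along x: 64 long, 14 wide, 42 to 56 mm above the base; grip across its middle. Origin: centre of underside, z up. A half turn leaves it the same.
- green_holder: The same kind of holder as the amber one, same size and axes, but with a green window; loose on the bench, not wanted now. Origin at the centre of its underside.
- blue_holder: The same kind of holder as the amber one, same size and axes, but with a dark blue window; loose on the bench, not wanted now. Origin at the centre of its underside.
- viewer: Gel viewer, fixed on the bench: white box 200 (x) by 180 (y) by 50 mm high, dark deck, grey notched ring in the middle. Origin at the centre of its underside, z up.
- seat (a point): Centre of the well floor in the viewer's ring (bright blue, 50 mm above the bench), same axes as viewer. Ring: 16 mm high, 86 mm inside, 114 outside; notches through it at +x and -x, yellow-floored, 36 mm wide inside, 50 outside. Lugs on rim: holder underside 8 mm above the floor. Lugs within 14 deg of the notches (x axes parallel, either way): it drops 8 mm, lug tops flush with the ring.
Mind the look-alikes: they are no part of the job. Leave any pink look-alike of the amber_holder alone.

How it is judged:
On the way:
1. the amber holder stands in the ring with its lugs resting on the rim (underside 5 to 12 mm above the well floor, within 20 mm of centre), at least 15 degrees off the notches (horizontal distance between amber_holder and seat below 0.02 m and z of amber_holder in the frame of seat between 0.005 and 0.012 m and angle between amber_holder's own z axis and vertical below 0.14 rad and contact force between amber_holder and viewer above 0.3 N and angle between the x axis of amber_holder and the x axis of seat, either way round above 0.25 rad), for 0.2 s.
At the end, for the whole second after the job is handed in: The amber holder lies at rest in the seat, underside within 3 mm of the well floor, within 15 mm of its centre, tilted under 5 degrees, lugs in the notches (within 25 degrees); the green and blue holders have moved less than 30 mm (horizontal distance between amber_holder and seat below 0.015 m and z of amber_holder in the frame of seat between -0.003 and 0.003 m and angle between amber_holder's own z axis and vertical below 0.09 rad and angle between the x axis of amber_holder and the x axis of seat, either way round below 0.45 rad and linear speed of amber_holder below 0.02 m/s and angular speed of amber_holder below 0.2 rad/s and distance of each of green_holder, blue_holder from where it was at the start of the episode below 0.03 m); the robot touches nothing.
It fails at once if the amber holder is pressed on the viewer with a jolt or force of more than 120 N (contact force between amber_holder and viewer above 120 N).
It also fails if it takes over 45 s, if anything falls off the work surface, if the arm or the gripper's body presses on something with over 40 N, if the wrist force passes 120 N, or if a joint passes its speed limit or range.

ROBOT

A 6-joint arm with a two-finger parallel gripper is mounted at the origin on the work surface. World frame = base frame: x ahead of the robot, y to its left, z up, the work surface at z = 0. Lengths are in m, angles in rad, forces in N, time in s.
With the tool pointing down it reaches from about 0.25 to 0.725 m from the base axis. Payload 4 kg.
Tool frame: the origin (TCP) lies on the centre line of the jaws, within the pads' length; the fingertips stand 17 mm ahead of it and the grasp point (between the pads) lies 2 mm behind it; z points along the fingers, y is the line along which they close (so a half turn about z gives the same grasp; the last joint's range is limited). The gripper opens to 85 mm and grips with 20 to 120 N. Pads are 22 mm wide; open, the fingers measure 114 mm over their backs; the gripper's body (76 mm by 85 mm) begins 54 mm behind the grasp point. The pads swing forward as they close: fully open they stand 13 mm farther back than shut.
Start: joints at [1.296, 0.241, 0.005, 1.335, 0, 1.571], TCP at [0.136, 0.481, 0.248] pointing down, gripper open.
Joint ranges: [-2.72, 2.72], [-1.05, 1.87], [-1.09, 1.28], [-1.99, 2.15], [-1.42, 1.44], [-3.14, 3.14]. Speed limits (rad/s): [2.79, 2.79, 3.14, 3.14, 3.14, 3.14].

INTERFACE

Orientations are given as a unit quaternion [x, y, z, w].
In Python, from workcell import bot, camera, get_calibration gives the robot as it stands.
- The arm moves only by the tool apply_moves, never from a script. Its argument "steps" is a list of rows, each a list of 3 entries, a list of its own where there are three numbers: the shift along the tool's x, y, z as a fraction of full scale, then the turn, a rotation vector about the tool's x, y, z as a fraction of full scale, then the opening, from 0 (shut) to 1 (fully open). A call has exactly 8 rows; each row shifts and turns the commanded pose from where the row before left it, along the tool's axes as they then stand; what a row does not reach is not made up. Full scale, the value 1, is 20 cm for a shift and pi rad for a turn. A row lasts 1/12 s, in which the tool goes at most 41.7 mm and 7.16 degrees, less where a joint would pass 70% of its speed; a pose out of reach is approached as far as the arm can. A call with a number of a shift or a turn outside -1 to 1 is refused whole. A call with a gripper value outside its range is refused whole. The fingers move at their own pace and stop on an object; the grip force is fixed at half the most. Time passes only in rows, so rows that do not move let the fingers close, or fill a call up. It gives the time, the measured TCP pose, the force, the opening and the grip force at its end, in the units of the state.
- bot.get_obs(): the state, without advancing time (a new reading comes with each control period).
- camera(name): name is "scene" or "top" or "wrist"; returns (picture, depth): 480x640x3 uint8, red, green, blue; 480x640 float32, m along the optical axis (not along the pixel's ray), 0 where there is no reading.
- get_calibration(name): a dict with "fov_y" (degrees; the focal length in pixels is half the picture's height over the tangent of half this angle, whatever the lens; pixels are square), "cx", "cy" (the principal point, pixels), "rvec" (rotation vector, rad) and "tvec" (3), from world to camera coordinates, as OpenCV has them. Camera axes: x right, y down, z forward; pixel columns grow to the right and rows downward; lengths in m; the calibration is good to about 2 mm. The wrist camera is an equidistant fisheye: a pixel r from the principal point sees the ray r / f radians off the axis. A picture is of the moment at which its call begins: read the wrist's pose just before it. get_calibration takes no time and is no camera call; for the wrist camera it gives the pose at the moment of the call.
- bot.job_done(): hands the job in; it is judged then, once.
The state is a dict: "clock": time; "joint_pos": joint angles; "joint_vel": joint speeds; "tau": joint torques, N m; "eef_pos": TCP position; "tool_rot": TCP orientation; "ft_force": force on the tool from outside, world axes, zero at the start; "ft_torque": the same for the moment, N m; "grip_width": finger opening in m; "grasp_force": force on a finger pad.
Only numpy, scipy, OpenCV 4.12 (cv2) and the standard library are available. Lean on these libraries where they do the work, as an engineer would, in place of code of your own. Each camera call takes 0.05 s, during which the arm holds its last target. There are 200 camera calls.

## Working session

There is one attempt and no reset: what is moved stays moved. The work goes in short steps, Python scripts to look and compute and a tool call to move; the robot and the scene stay as the last step left them, time stands still between calls to the robot, and variables do not carry over. Pictures are saved under pics/ and viewed, at most 10 in all, crops included, and the job is handed in when it is done.

Besides the shell and the picture viewer there is one more tool, called after "Emit:" as name(argument=value, ...), one argument or row to a line, values as JSON. apply_moves: Moves the arm, as the interface text tells. Its arguments: {"type":"object","properties":{"steps":{"type":"array"}},"required":["steps"]}

```bash
ls; mkdir -p pics; python3 - <<'E'
from workcell import bot,camera,get_calibration
import cv2,numpy as np
o=bot.get_obs();print(o)
ims=[]
for n in("top","scene"):
    p,d=camera(n);np.savez(f"{n}.npz",p=p,d=d);cv2.imwrite(f"pics/{n}0.png",p[:,:,::-1]);print(n,get_calibration(n))
E
```

```text
pics
{'clock': 0.0, 'joint_pos': array([ 1.29601493e+00,  2.41436181e-01,  3.70041815e-03,  1.33520622e+00,
       -1.61557917e-05,  1.57083426e+00]), 'joint_vel': array([ 4.54267242e-04, -6.50870406e-04,  7.19973155e-04, -1.49319758e-03,
        1.09618361e-04,  3.40631122e-05]), 'tau': array([-5.88817184e-04, -3.72320902e+01,  2.52405918e+01,  1.70965731e-02,
       -4.46092315e-05, -1.31344279e-05]), 'eef_pos': array([0.13550711, 0.48065353, 0.24739226]), 'tool_rot': array([ 1.36977573e-01,  9.90573568e-01, -1.06382861e-03, -1.38911528e-04]), 'ft_force': array([-0.1347779 , -0.04458242,  0.49225835]), 'ft_torque': array([-0.0490528 ,  0.01402215,  0.02147324]), 'grasp_force': 0.0, 'grip_width': 0.0855312501189498}
top {'fov_y': 53.118572328625405, 'cx': 326.1312502860753, 'cy': 243.00447954424772, 'rvec': array([ 2.10606235, -2.14521399,  0.22337052]), 'tvec': array([-0.06396735,  0.53846385,  1.04019025])}
scene {'fov_y': 53.702785293522446, 'cx': 319.7152076949409, 'cy': 239.1162989576422, 'rvec': array([ 2.34189487,  0.85673316, -0.29806816]), 'tvec': array([-0.37198857, -0.24879038,  1.34325329])}
```

View pics/top0.png

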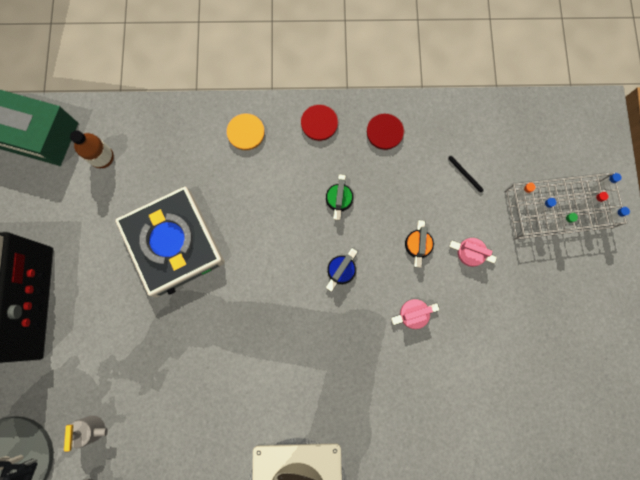

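View pics/scene0.png

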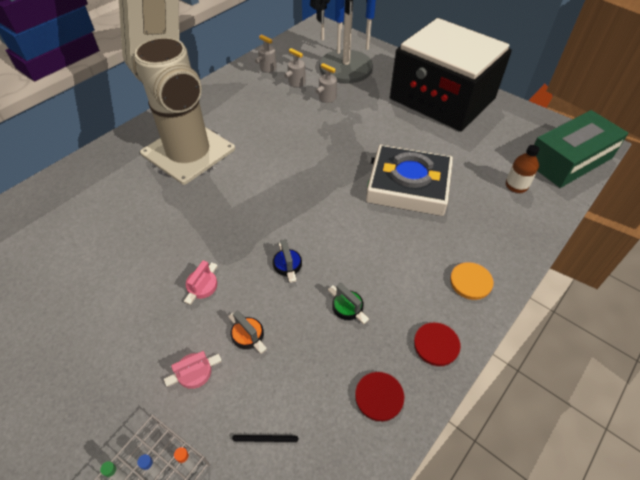

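The top view shows amber at (420,243), green (340,197), blue (342,269), pink look-alikes at (473,251) and (415,314), and the viewer at (168,240) with yellow notches at (157,216) and (178,262). In the scene view, amber is at (247,332) and the viewer well at (411,170).

```bash
cat > h.py <<'E'
import numpy as np,cv2
from workcell import bot,camera,get_calibration
def cal(n):
    c=get_calibration(n);f=240/np.tan(np.radians(c["fov_y"]/2));R=cv2.Rodrigues(np.array(c["rvec"]))[0];return f,c["cx"],c["cy"],R,np.array(c["tvec"])
def ray(n,uv,C=None):
    f,cx,cy,R,t=C or cal(n);uv=np.atleast_2d(uv).astype(float)
    x=(uv[:,0]-cx)/f;y=(uv[:,1]-cy)/f
    if n=="wrist":
        r=np.hypot(x,y)+1e-12;d=np.c_[np.sin(r)*x/r,np.sin(r)*y/r,np.cos(r)]
    else: d=np.c_[x,y,np.ones(len(x))]
    return -R.T@t,d@R
def plane(n,uv,z,C=None):
    o,d=ray(n,uv,C);return o+d*((z-o[2])/d[:,2])[:,None]
def tri(o1,d1,o2,d2):
    A=np.zeros((3,3));b=np.zeros(3)
    for o,d in((o1,d1),(o2,d2)):
        d=d/np.linalg.norm(d);P=np.eye(3)-np.outer(d,d);A+=P;b+=P@o
    p=np.linalg.solve(A,b);gap=[np.linalg.norm(np.cross(p-o,d/np.linalg.norm(d))) for o,d in((o1,d1),(o2,d2))]
    return p,max(gap)
def mask(p,lo,hi,box=None):
    m=cv2.inRange(cv2.cvtColor(p,cv2.COLOR_RGB2HSV),lo,hi)
    if box is not None:
        k=np.zeros_like(m);x0,y0,x1,y1=box;k[y0:y1,x0:x1]=1;m=m*k
    return m
def blobs(m,amin=15):
    n,l,s,c=cv2.connectedComponentsWithStats(m)
    return [(s[i,4],c[i].round(1)) for i in np.argsort(-s[:,4]) if i and s[i,4]>=amin]
E
python3 - <<'E'
from h import *
D={n:np.load(n+".npz") for n in("top","scene")}
boxes={"top":dict(am=(390,210,450,280),v=(110,180,225,300)),"scene":dict(am=(220,300,280,360),v=(365,140,460,215))}
R={}
for n in D:
    p=D[n]["p"];d=D[n]["d"]
    f,cx,cy,Rm,t=cal(n);vv,uu=np.mgrid[0:480,0:640]
    W=(np.stack([(uu-cx)/f*d,(vv-cy)/f*d,d],-1)-t)@Rm
    for nm,lo,hi,b in(("am",(5,150,120),(22,255,255),"am"),("lugs",(0,0,170),(179,60,255),"am"),("blue",(105,150,100),(130,255,255),"v"),("yel",(18,130,120),(35,255,255),"v")):
        m=mask(p,lo,hi,boxes[n][b])
        w=W[m>0];w=w[d[m>0]>0]
        print(n,nm,blobs(m,6),"depth med",np.median(w,0).round(4))
        ys,xs=np.nonzero(m);(c,r)=cv2.minEnclosingCircle(np.c_[xs,ys].astype(np.float32))
        if nm in("am","blue"): R[n,nm]=c;print("  circ",c,r)
for nm in("am","blue"):
    print(nm,tri(*[x if x.ndim==1 else x[0] for n in D for x in ray(n,R[n,nm])]))
print("am plane",plane("top",R["top","am"],.018),"blue plane",plane("top",R["top","blue"],.05),plane("scene",R["scene","blue"],.05),plane("scene",R["scene","am"],.018))
c=np.vstack([cv2.resize(D[n]["p"][y-40:y+40,x-40:x+40],(400,400)) for n,x,y in(("top",420,243),)])
c2=cv2.resize(D["top"]["p"][180:300,108:228],(400,400))
cv2.imwrite("pics/c.png",np.hstack([c,c2])[:,:,::-1])
E
```

```text
top am [(np.int32(235), array([413.6, 242.1])), (np.int32(109), array([428.4, 244.1]))] depth med [ 0.5406 -0.2867  0.0179]
  circ (419.5, 243.0) 12.971221923828125
top lugs [(np.int32(68), array([417.5, 261.8])), (np.int32(60), array([420.2, 223.7]))] depth med [ 0.5055 -0.2943  0.0149]
top blue [(np.int32(957), array([166.2, 239.1]))] depth med [0.5528 0.2895 0.0501]
  circ (166.0904541015625, 238.9296417236328) 17.919187545776367
top yel [(np.int32(185), array([177. , 261.5])), (np.int32(177), array([156.5, 217. ]))] depth med [0.5177 0.2799 0.05  ]
scene am [(np.int32(279), array([240.6, 334.9])), (np.int32(131), array([255.2, 325.4]))] depth med [ 0.5386 -0.3028  0.0179]
  circ (246.28125, 330.98748779296875) 15.018985748291016
scene lugs [(np.int32(85), array([260.3, 346.6])), (np.int32(14), array([231.4, 316.9]))] depth med [ 0.5812 -0.2995  0.0149]
scene blue [(np.int32(420), array([411.6, 169.4]))] depth med [0.5479 0.2955 0.0507]
  circ (411.5, 169.5) 15.572511672973633
scene yel [(np.int32(99), array([434.5, 174.7])), (np.int32(95), array([388.4, 166.9]))] depth med [0.5863 0.3006 0.0506]
am (array([ 0.53970118, -0.29486981,  0.01915033]), np.float64(0.0006951766113587803))
blue (array([0.55163051, 0.28753493, 0.05828137]), np.float64(0.00014859038362359736))
am plane [[ 0.54033787 -0.29455789  0.018     ]] blue plane [[0.55349189 0.29031628 0.05      ]] [[0.54763385 0.29564199 0.05      ]] [[ 0.53872569 -0.29507899  0.018     ]]
```

View pics/c.png

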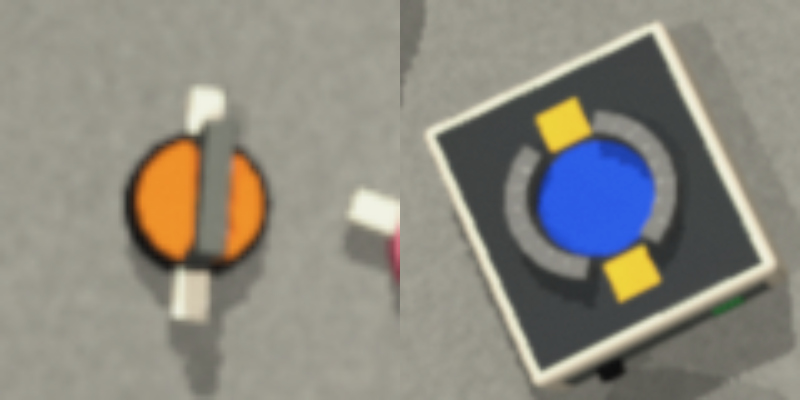

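The crop shows amber with its lugs and bar nearly along image vertical, and the viewer turned, with its notches running from upper left to lower right.

```bash
python3 - <<'E'
from h import *
L={"top":[(420.2,223.7),(417.5,261.8)],"scene":[(260.3,346.6),(231.4,316.9)]}
Y={"top":[(156.5,217),(177,261.5)],"scene":[(434.5,174.7),(388.4,166.9)]}
def go(P,z):
    for n in P:
        w=plane(n,P[n],z);d=w[0]-w[1];print(n,w.round(4).tolist(),"mid",w.mean(0).round(4),"yaw",np.degrees(np.arctan2(d[1],d[0])),np.hypot(*d[:2]))
    q=[tri(*[x if x.ndim==1 else x[0] for n in P for x in ray(n,P[n][i])]) for i in(0,1)]
    print("tri",q); d=q[0][0]-q[1][0];print("mid",(q[0][0]+q[1][0])/2,np.degrees(np.arctan2(d[1],d[0])))
go(L,.016);go(Y,.05)
# viewer outline from deck height: white box top corners in both views
for n,b in(("top",(105,175,230,305)),("scene",(360,135,465,220))):
    p=np.load(n+".npz")["p"]
    m=mask(p,(0,0,0),(179,110,85),b);m=cv2.morphologyEx(m,cv2.MORPH_CLOSE,np.ones((3,3)))
    cs=max(cv2.findContours(m,0,2)[0],key=cv2.contourArea)
    r=cv2.minAreaRect(cs);w=plane(n,cv2.boxPoints(r),.05);print(n,r,w.mean(0).round(4),[np.degrees(np.arctan2(*(w[i+1]-w[i])[1::-1])).round(1) for i in range(3)],[np.linalg.norm(w[i+1]-w[i]).round(3) for i in range(3)])
# bar: depth points above 35 mm near amber, both views
for n in("top","scene"):
    D=np.load(n+".npz");d=D["d"];f,cx,cy,R,t=cal(n);vv,uu=np.mgrid[0:480,0:640]
    W=(np.stack([(uu-cx)/f*d,(vv-cy)/f*d,d],-1)-t)@R
    for c,lo,hi in(((.54,-.295),.05,.07),((.55,.292),.06,.075)):
        k=(d>0)&(np.hypot(W[...,0]-c[0],W[...,1]-c[1])<.07)&(W[...,2]>lo)&(W[...,2]<hi)
        w=W[k];x0=w[:,:2].astype(np.float32);r=cv2.minAreaRect(x0);u=np.linalg.svd(x0-x0.mean(0),full_matrices=False)[2][0]
        print(n,"depth",k.sum(),"zmed",np.median(w[:,2]).round(4),"rect",r,"yaw",np.degrees(np.arctan2(u[1],u[0])), cv2.minEnclosingCircle(x0))
E
```

```text
top [[0.5875, -0.2993, 0.016], [0.4959, -0.2877, 0.016]] mid [ 0.5417 -0.2935  0.016 ] yaw -7.243954152883289 0.09228803957359048
scene [[0.5843, -0.3007, 0.016], [0.4904, -0.2917, 0.016]] mid [ 0.5374 -0.2962  0.016 ] yaw -5.493699630611208 0.09432754674914706
tri [(array([ 0.58609186, -0.30010391,  0.01805903]), np.float64(0.001512181659162729)), (array([ 0.49368966, -0.28985476,  0.01837305]), np.float64(0.0032328507744722366))]
mid [ 0.53989076 -0.29497933  0.01821604] -6.329309075791896
top [[0.6053, 0.3145, 0.05], [0.501, 0.2635, 0.05]] mid [0.5532 0.289  0.05  ] yaw 26.0763855252078 0.11615385887880474
scene [[0.6032, 0.3175, 0.05], [0.4964, 0.2651, 0.05]] mid [0.5498 0.2913 0.05  ] yaw 26.100870968128525 0.11896471658586326
tri [(array([0.60459564, 0.31349073, 0.05361774]), np.float64(0.00024883812158403346)), (array([0.49953507, 0.26126502, 0.0549793 ]), np.float64(0.0009499433350650502))]
mid [0.55206536 0.28737787 0.05429852] 26.43201823398677
top ((166.54307556152344, 240.04461669921875), (75.7792739868164, 72.32763671875), 64.44003295898438) [0.5522 0.2892 0.05  ] [np.fl
[... 526 characters left out ...]
689, -0.2963876724243164), 0.032739996910095215)
top depth 657 zmed 0.0651 rect ((0.5515003800392151, 0.28759801387786865), (0.10042306780815125, 0.11463385820388794), 24.566831588745117) yaw -65.58558 ((0.552665650844574, 0.2875988781452179), 0.05818469077348709)
scene depth 215 zmed 0.0548 rect ((0.5391994714736938, -0.2955012619495392), (0.014730642549693584, 0.06533198803663254), 82.6224594116211) yaw -7.739545 ((0.5394554138183594, -0.2935246229171753), 0.03282469883561134)
scene depth 470 zmed 0.0651 rect ((0.5515454411506653, 0.28639715909957886), (0.1008579432964325, 0.11709021031856537), 24.3472957611084) yaw -64.09812 ((0.5512664914131165, 0.28780049085617065), 0.06008625030517578)
```

Emit:
apply_moves(
  steps=[
    [[0,0,0],[0,0,-0.023],1],
    [[0,0,0],[0,0,-0.023],1],
    [[-0.05,-0.08,0],[0,0,0],1],
    [[-0.114,-0.163,0],[0,0,0],1],
    [[-0.114,-0.163,0],[0,0,0],1],
    [[-0.114,-0.163,0],[0,0,0],1],
    [[-0.114,-0.163,0],[0,0,0],1],
    [[-0.114,-0.163,0],[0,0,0],1],
  ],
)

```text
clock: 0.77
eef_pos: [0.2354, 0.2858, 0.2479]
tool_rot: [0.065, 0.998, -0.0, -0.0]
ft_force: [1.0, -0.0, 0.3]
grip_width: 0.0854
grasp_force: 0.0
```

Emit:
apply_moves(
  steps=[
    [[-0.116,-0.166,0],[0,0,0],1],
    [[-0.116,-0.166,0],[0,0,0],1],
    [[-0.116,-0.166,0],[0,0,0],1],
    [[-0.116,-0.166,0],[0,0,0],1],
    [[-0.116,-0.166,0],[0,0,0],1],
    [[-0.116,-0.166,0],[0,0,0],1],
    [[-0.116,-0.166,0],[0,0,0],1],
    [[-0.116,-0.166,0],[0,0,0],1],
  ],
)

```text
clock: 1.43
eef_pos: [0.385, -0.0019, 0.2482]
tool_rot: [0.065, 0.998, 0.0, 0.0]
ft_force: [2.0, 0.5, 0.1]
grip_width: 0.0852
grasp_force: 0.0
```

Emit:
apply_moves(
  steps=[
    [[-0.116,-0.166,0],[0,0,0],1],
    [[-0.116,-0.166,0],[0,0,0],1],
    [[-0.116,-0.166,0],[0,0,0],1],
    [[-0.116,-0.166,0],[0,0,0],1],
    [[-0.116,-0.166,0],[0,0,0],1],
    [[-0.116,-0.166,0],[0,0,0],1],
    [[-0.08,-0.11,0],[0,0,0],1],
    [[-0.04,-0.05,0],[0,0,0],1],
  ],
)

```text
clock: 2.1
eef_pos: [0.5175, -0.2538, 0.2468]
tool_rot: [0.067, 0.998, -0.0, -0.0]
ft_force: [-0.2, -0.6, -0.4]
grip_width: 0.0855
grasp_force: 0.0
```

```bash
python3 - <<'E'
from h import *
o=bot.get_obs();print(o["eef_pos"],o["tool_rot"],o["joint_pos"])
p,d=camera("wrist");np.savez("wrist.npz",p=p,d=d);cv2.imwrite("pics/w1.png",p[:,:,::-1])
C=cal("wrist");m=mask(p,(5,150,120),(22,255,255));b=blobs(m,100);print(b)
for a,c in b: print(a,plane("wrist",c,.018))
vv,uu=np.mgrid[0:480,0:640];oo,dr=ray("wrist",np.c_[uu.ravel(),vv.ravel()]);f,cx,cy,R,t=C
dz=(dr@R.T)[:,2];W=oo+dr*(d.ravel()/dz)[:,None]
k=(np.hypot(W[:,0]-.54,W[:,1]+.295)<.05)&(W[:,2]>.045)&(W[:,2]<.065)
print(k.sum(),np.median(W[k,2]),cv2.minAreaRect(W[k,:2].astype(np.float32)))
E
```

```text
[ 0.51745357 -0.25382679  0.24684016] [ 6.67700664e-02  9.97768262e-01 -2.34459269e-04 -4.46579423e-04] [-4.55659389e-01  3.95257623e-01  2.17782625e-01  1.39397004e+00
 -7.72523388e-04 -3.22019564e-01]
[(np.int32(1084), array([300.1, 229.7])), (np.int32(1003), array([596.3, 368.3])), (np.int32(670), array([265.8, 229.7]))]
1084 [[ 0.54247797 -0.27927732  0.018     ]]
1003 [[0.81310374 0.12294723 0.018     ]]
670 [[ 0.53787221 -0.31328123  0.018     ]]
1069 0.05504622939374637 ((0.5404293537139893, -0.2943916320800781), (0.013736204244196415, 0.0632990151643753), 82.04439544677734)
```

View pics/w1.png

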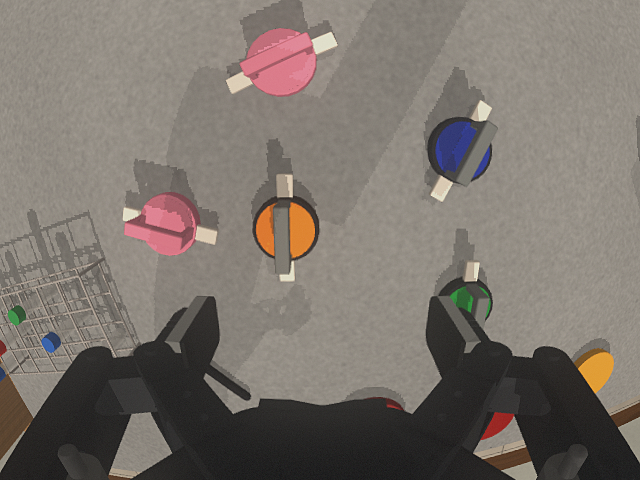

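Amber is at wrist pixel (286,229) with its bar centre at (0.540, -0.2945), top 55 mm, yaw about -8°, which agrees with the first estimate. Next I'll descend and grip.

Emit:
apply_moves(
  steps=[
    [[-0.07,-0.094,0.1],[0,0,0],1],
    [[-0.068,-0.093,0.1],[0,0,0],1],
    [[0,0,0.2],[0,0,0],1],
    [[0,0,0.2],[0,0,0],1],
    [[0,0,0.15],[0,0,0],1],
    [[0,0,0.1],[0,0,0],1],
    [[0,0,0.08],[0,0,0],1],
    [[0,0,0.07],[0,0,0],1],
  ],
)

```text
clock: 2.82
eef_pos: [0.5377, -0.2896, 0.0458]
tool_rot: [0.065, 0.998, 0.001, -0.002]
ft_force: [-0.6, -0.5, -0.1]
grip_width: 0.0857
grasp_force: 0.0
```

Emit:
apply_moves(
  steps=[
    [[0,0,0],[0,0,0],1],
    [[0,0,0],[0,0,0],0],
    [[0,0,0],[0,0,0],0],
    [[0,0,0],[0,0,0],0],
    [[0,0,0],[0,0,0],0],
    [[0,0,0],[0,0,0],0],
    [[0,0,0],[0,0,0],0],
    [[0,0,0],[0,0,0],0],
  ],
)

```text
clock: 3.48
eef_pos: [0.5397, -0.2915, 0.0493]
tool_rot: [0.065, 0.998, -0.001, 0.001]
ft_force: [0.2, -1.0, 3.4]
grip_width: 0.0127
grasp_force: 59.8
```

Emit:
apply_moves(
  steps=[
    [[0,0,-0.03],[0,0,0],0],
    [[0,0,-0.07],[0,0,0],0],
    [[0,0,-0.13],[0,0,0],0],
    [[0,0,-0.17],[0,0,0],0],
    [[0,0,-0.17],[0,0,0],0],
    [[0,0,-0.1],[0,0,0],0],
    [[0.005,0.05,-0.05],[0,0,0],0],
    [[0.01,0.1,-0.03],[0,0,0],0],
  ],
)

```text
clock: 4.15
eef_pos: [0.5405, -0.262, 0.2]
tool_rot: [0.067, 0.998, -0.001, 0.001]
ft_force: [1.2, -0.4, -2.0]
grip_width: 0.0132
grasp_force: 59.2
```

Emit:
apply_moves(
  steps=[
    [[0.02,0.15,0],[0,0,0],0],
    [[0.02,0.18,0],[0,0,0],0],
    [[0.02,0.18,0],[0,0,0],0],
    [[0.02,0.18,0],[0,0,0],0],
    [[0.02,0.18,0],[0,0,0],0],
    [[0.02,0.18,0],[0,0,0],0],
    [[0.02,0.18,0],[0,0,0],0],
    [[0.02,0.18,0],[0,0,0],0],
  ],
)

```text
clock: 4.82
eef_pos: [0.5433, 0.0254, 0.1971]
tool_rot: [0.065, 0.998, 0.0, -0.002]
ft_force: [0.4, 0.3, -2.1]
grip_width: 0.0126
grasp_force: 59.2
```

Emit:
apply_moves(
  steps=[
    [[0.02,0.18,0],[0,0,0],0],
    [[0.02,0.18,0],[0,0,0],0],
    [[0.02,0.18,0],[0,0,0],0],
    [[0.02,0.18,0],[0,0,0],0],
    [[0.02,0.18,0],[0,0,0],0],
    [[0.02,0.18,0],[0,0,0],0],
    [[0.02,0.12,0],[0,0,0],0],
    [[0,0.05,0],[0,0,0],0],
  ],
)

```text
clock: 5.48
eef_pos: [0.5474, 0.2786, 0.1965]
tool_rot: [0.063, 0.998, 0.0, -0.002]
ft_force: [0.2, 0.5, -1.3]
grip_width: 0.0128
grasp_force: 59.2
```

```bash
python3 - <<'E'
from h import *
p,d=camera("top");cv2.imwrite("pics/t2.png",p[120:360,:320,::-1].repeat(2,0).repeat(2,1))
p,d=camera("scene");np.savez("scene2.npz",p=p,d=d);p,d=camera("wrist");np.savez("w2.npz",p=p,d=d);cv2.imwrite("pics/w2.png",p[:,:,::-1])
o=bot.get_obs();print(o["eef_pos"],o["tool_rot"],o["joint_pos"],o["ft_force"],o["grasp_force"])
E
```

```text
[0.54860294 0.27466303 0.19698392] [ 6.42980214e-02  9.97929607e-01 -9.85108254e-04 -1.13707149e-03] [ 4.64433371e-01  4.93600377e-01  2.40579129e-01  1.32073256e+00
 -5.53881847e-04  5.93119152e-01] [-0.3925898  -0.28386314 -1.92769286] 59.20822262763977
```

View pics/w2.png

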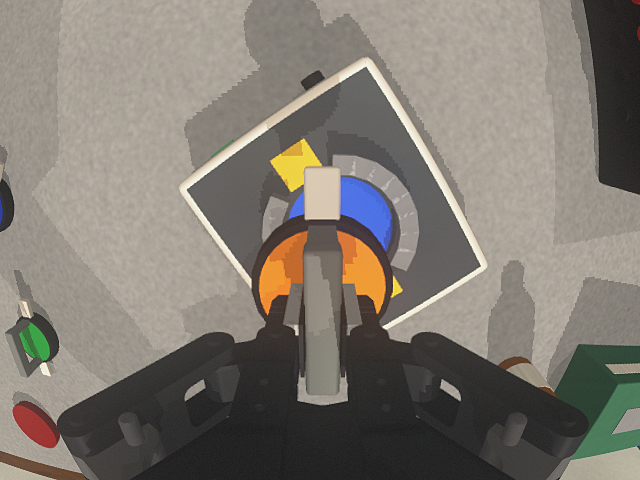

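The wrist view shows amber held squarely at (322,270). The ring is behind it at about (340,215), with yellow notches at (297,165) and (397,288). I'll measure both from here.

```bash
python3 - <<'E'
from h import *
o=bot.get_obs();C=cal("wrist");f,cx,cy,R,t=C;D=np.load("w2.npz");p,d=D["p"],D["d"]
vv,uu=np.mgrid[0:480,0:640];oo,dr=ray("wrist",np.c_[uu.ravel(),vv.ravel()],C)
W=oo+dr*(d.ravel()/(dr@R.T)[:,2])[:,None];ok=d.ravel()>0
k=ok&(abs(W[:,2]-.066)<.004)&(np.hypot(W[:,0]-.5518,W[:,1]-.2875)<.065)
x=W[k,:2]; A=np.c_[2*x,np.ones(len(x))]
# outer edge circle: farthest points per angle bin
c=np.array([.5518,.2875])
for _ in range(5):
    v=x-c;a=np.degrees(np.arctan2(v[:,1],v[:,0]))//6;r=np.hypot(*v.T)
    e=np.array([x[a==b][np.argmax(r[a==b])] for b in np.unique(a) if (r[a==b].max()>.05)])
    s=np.linalg.lstsq(np.c_[2*e,np.ones(len(e))],(e**2).sum(1),rcond=None)[0];c=s[:2]
print("ring",k.sum(),np.median(W[k,2]),c,np.sqrt(s[2]+c@c))
m=mask(p,(18,130,120),(35,255,255)).ravel()>0
for a,b in blobs(mask(p,(20,150,120),(35,255,255),(200,100,450,310)),30): print(a,b,plane("wrist",b,.05,C))
ow=mask(p,(5,120,100),(20,255,255),(240,200,400,340)).ravel()>0
w=W[ow&ok];print("window z",np.median(w[:,2]),"circle",cv2.minEnclosingCircle(w[:,:2].astype(np.float32)))
lug=mask(p,(0,0,150),(30,70,255),(295,160,350,230)).ravel()>0
w=W[lug&ok&(W[:,2]>.1)];print("lug",np.median(w[:,2]),w.mean(0),cv2.minAreaRect(w[:,:2].astype(np.float32)))
print(o["eef_pos"])
E
```

```text
ring 3646 0.06568020525342716 [0.5538743  0.28789472] 0.05728149773310764
1324 [294.6 163.6] [[0.50048322 0.26084577 0.05      ]]
121 [395.6 287.6] [[0.60896185 0.32742902 0.05      ]]
window z 0.16588811359437863 circle ((0.570853054523468, 0.29177147150039673), 0.056822534650564194)
lug 0.16334993131998837 [0.50497667 0.28066322 0.16332268] ((0.5054668188095093, 0.28048837184906006), (0.01552420761436224, 0.023405756801366806), 82.9522933959961)
[0.54860294 0.27466303 0.19698392]
```

Emit:
apply_moves(
  steps=[
    [[-0.006,0.066,0],[0,0,0],0],
    [[0,0,0.04],[0,0,0],0],
    [[0,0,0.08],[0,0,0],0],
    [[0,0,0.09],[0,0,0],0],
    [[0,0,0.09],[0,0,0],0],
    [[0,0,0.06],[0,0,0],0],
    [[0,0,0.04],[0,0,0],0],
    [[0,0,0.01],[0,0,0],0],
  ],
)

```text
clock: 6.3
eef_pos: [0.5515, 0.2851, 0.114]
tool_rot: [0.066, 0.998, -0.001, -0.002]
ft_force: [-0.3, -0.6, -2.8]
grip_width: 0.0125
grasp_force: 59.2
```

Emit:
apply_moves(
  steps=[
    [[0,0,0],[0,0,0],0],
    [[0,0,0],[0,0,0],0],
    [[0,0,0.005],[0,0,0],0],
    [[0,0,0.005],[0,0,0],0],
    [[0,0,0.005],[0,0,0],0],
    [[0,0,0.005],[0,0,0],0],
    [[0,0,0],[0,0,0],0],
    [[0,0,0],[0,0,0],0],
  ],
)

```text
clock: 6.97
eef_pos: [0.5526, 0.2875, 0.1123]
tool_rot: [0.065, 0.998, -0.0, -0.0]
ft_force: [0.7, -0.8, -1.9]
grip_width: 0.0129
grasp_force: 59.2
```

Emit:
apply_moves(
  steps=[
    [[0,0,0.005],[0,0,0],0],
    [[0,0,0.005],[0,0,0],0],
    [[0,0,0.005],[0,0,0],0],
    [[0,0,0.003],[0,0,0],0],
    [[0,0,0],[0,0,0],0],
    [[0,0,0],[0,0,0],0],
    [[0,0,0],[0,0,0],0],
    [[0,0,0],[0,0,0],0],
  ],
)

```text
clock: 7.63
eef_pos: [0.5527, 0.2874, 0.1088]
tool_rot: [0.065, 0.998, 0.0, 0.0]
ft_force: [0.4, -0.2, -2.1]
grip_width: 0.0129
grasp_force: 59.2
```

Emit:
apply_moves(
  steps=[
    [[0,0,0.003],[0,0,0],0],
    [[0,0,0.003],[0,0,0],0],
    [[0,0,0.003],[0,0,0],0],
    [[0,0,0.003],[0,0,0],0],
    [[0,0,0],[0,0,0],0],
    [[0,0,0],[0,0,0],0],
    [[0,0,0],[0,0,0],0],
    [[0,0,0],[0,0,0],0],
  ],
)

```text
clock: 8.3
eef_pos: [0.5526, 0.2875, 0.1071]
tool_rot: [0.065, 0.998, 0.0, 0.0]
ft_force: [-2.4, -1.1, 5.9]
grip_width: 0.0129
grasp_force: 60.2
```

Emit:
apply_moves(
  steps=[
    [[0,0,0.003],[0,0,0],0],
    [[0,0,0],[0,0,0],0],
    [[0,0,0],[0,0,0],0],
    [[0,0,0],[0,0,0],0],
    [[0,0,0],[0,0,-0.015],0],
    [[0,0,0],[0,0,-0.02],0],
    [[0,0,0],[0,0,-0.02],0],
    [[0,0,0],[0,0,-0.02],0],
  ],
)

```text
clock: 8.97
eef_pos: [0.5539, 0.2877, 0.1071]
tool_rot: [-0.054, 0.999, 0.0, 0.002]
ft_force: [-0.1, -1.5, 5.5]
grip_width: 0.0127
grasp_force: 60.2
```

Emit:
apply_moves(
  steps=[
    [[0,0,0],[0,0,-0.02],0],
    [[0,0,0],[0,0,-0.02],0],
    [[0,0,0],[0,0,-0.02],0],
    [[0,0,0],[0,0,-0.02],0],
    [[0,0,0],[0,0,-0.015],0],
    [[0,0,0],[0,0,-0.013],0],
    [[0,0,0],[0,0,0],0],
    [[0,0,0],[0,0,0],0],
  ],
)

```text
clock: 9.63
eef_pos: [0.5526, 0.2874, 0.1051]
tool_rot: [-0.22, 0.976, -0.0, -0.0]
ft_force: [0.8, 0.4, -1.6]
grip_width: 0.0133
grasp_force: 59.2
```

Emit:
apply_moves(
  steps=[
    [[0,0,0.006],[0,0,0],0],
    [[0,0,0.006],[0,0,0],0],
    [[0,0,0.006],[0,0,0],0],
    [[0,0,0.005],[0,0,0],0],
    [[0,0,0.004],[0,0,0],0],
    [[0,0,0],[0,0,0],0],
    [[0,0,0],[0,0,0],0],
    [[0,0,0],[0,0,0],0],
  ],
)

```text
clock: 10.3
eef_pos: [0.5526, 0.2875, 0.1003]
tool_rot: [-0.22, 0.975, 0.0, 0.0]
ft_force: [0.4, 0.1, -1.7]
grip_width: 0.0128
grasp_force: 59.2
```

Emit:
apply_moves(
  steps=[
    [[0,0,0.003],[0,0,0],0],
    [[0,0,0.003],[0,0,0],0],
    [[0,0,0],[0,0,0],0],
    [[0,0,0],[0,0,0],0],
    [[0,0,0],[0,0,0],0],
    [[0,0,0],[0,0,0],0],
    [[0,0,0],[0,0,0],0],
    [[0,0,0],[0,0,0],0],
  ],
)

```text
clock: 10.97
eef_pos: [0.5528, 0.2874, 0.0993]
tool_rot: [-0.22, 0.975, -0.0, 0.0]
ft_force: [-0.7, -1.0, 0.2]
grip_width: 0.0127
grasp_force: 59.5
```

Emit:
apply_moves(
  steps=[
    [[0,0,0.003],[0,0,0],0],
    [[0,0,0],[0,0,0],0],
    [[0,0,0],[0,0,0],0],
    [[0,0,0],[0,0,0],1],
    [[0,0,0],[0,0,0],1],
    [[0,0,0],[0,0,0],1],
    [[0,0,0],[0,0,0],1],
    [[0,0,0],[0,0,0],1],
  ],
)

```text
clock: 11.63
eef_pos: [0.5525, 0.2875, 0.0982]
tool_rot: [-0.221, 0.975, 0.0, -0.0]
ft_force: [0.4, -0.4, -0.3]
grip_width: 0.0726
grasp_force: 0.0
```

Emit:
apply_moves(
  steps=[
    [[0,0,-0.03],[0,0,0],1],
    [[0,0,-0.08],[0,0,0],1],
    [[0,0,-0.12],[0,0,0],1],
    [[0,0,-0.15],[0,0,0],1],
    [[0,0,-0.15],[0,0,0],1],
    [[0,0,-0.1],[0,0,0],1],
    [[0,0,-0.05],[0,0,0],1],
    [[0,0,0],[0,0,0],1],
  ],
)

```text
clock: 12.3
eef_pos: [0.554, 0.2882, 0.238]
tool_rot: [-0.22, 0.975, 0.001, 0.003]
ft_force: [0.3, 0.3, 0.5]
grip_width: 0.0857
grasp_force: 0.0
```

```bash
python3 - <<'E'
from h import *
p,d=camera("wrist");C=cal("wrist");f,cx,cy,R,t=C;cv2.imwrite("pics/w3.png",p[:,:,::-1])
vv,uu=np.mgrid[0:480,0:640];oo,dr=ray("wrist",np.c_[uu.ravel(),vv.ravel()],C)
W=oo+dr*(d.ravel()/(dr@R.T)[:,2])[:,None];ok=d.ravel()>0
k=ok&(abs(W[:,2]-.106)<.006)&(np.hypot(W[:,0]-.5527,W[:,1]-.2875)<.04)
print("bar",k.sum(),np.median(W[k,2]),W[k,2].std(),cv2.minAreaRect(W[k,:2].astype(np.float32)))
k=ok&(mask(p,(5,120,100),(17,255,255)).ravel()>0)&(np.hypot(W[:,0]-.5527,W[:,1]-.2875)<.04)
print("window z",np.median(W[k,2]),W[k].mean(0))
E
```

```text
bar 1603 0.10292601291782194 0.0007554031438814202 ((0.5525016784667969, 0.28712621331214905), (0.06364544481039047, 0.013474387116730213), 25.84140968322754)
window z 0.06567907848751153 [0.55221161 0.2868914  0.06578026]
```

View pics/w3.png

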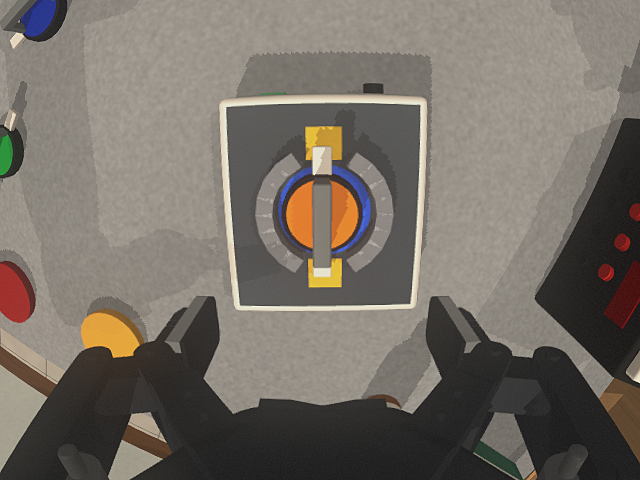

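The picture shows amber flat in the ring, centred at (322,215), with its lugs in the yellow notches at (322,155) and (322,270). It is released and the gripper is well clear.

```bash
python3 -c "
from workcell import bot
print(bot.job_done())"
```

```text
the job is handed in; nothing more can be done
None
```

The amber holder is fully home in the viewer's ring with its lugs in the notches and the gripper clear of it; the green and blue holders were not touched, and the job is handed in (no verdict was returned).

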